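# Reset a ratchet clamp with a stylus, then pull it up four clicks and hold

## Robot

A 6-joint arm with a two-finger parallel gripper is mounted at the origin on the work surface. World frame = base frame: x ahead of the robot, y to its left, z up, the work surface at z = 0. Lengths are in mm, angles in rad, forces in N, time in s.
With the tool pointing down it reaches from about 275 to 825 mm from the base axis. Payload 4.9 kg.
Tool frame: the origin (TCP) lies at the very end of the fingers, on their centre line; the grasp point (between the pads) lies 19 mm behind it; z points along the fingers, y is the line along which they close (so a half turn about z gives the same grasp; the last joint's range is limited). The gripper opens to 85 mm and grips with 20 to 120 N. Pads are 22 mm wide; open, the fingers measure 114 mm over their backs; the gripper's body (76 mm by 85 mm) begins 54 mm behind the grasp point. The pads swing forward as they close: fully open they stand 13 mm farther back than shut.
Start: joints at [1.033, 0.326, -0.193, 1.052, 0, 1.437], TCP at [216.1, 505.786, 195.681] pointing down, gripper open.
Joint ranges: [-2.65, 2.65], [-0.97, 1.79], [-1.3, 1.35], [-1.93, 2.1], [-1.47, 1.37], [-3.14, 3.14]. Speed limits (rad/s): [2.57, 2.57, 3.14, 3.14, 3.14, 3.14].

## Interface

Orientations are given as [roll, pitch, yaw] about the fixed x, y, z axes, in that order (R = Rz(yaw) Ry(pitch) Rx(roll)).
In Python, from bench import bot, solve_ik, imaging gives the robot as it stands. Calls block until the motion is done:
- bot.move_ptp(position, orientation): joint-space move of the TCP to a pose.
- bot.movel(position, rot=None, max_speed=150, threshold=None): straight line of the TCP; rot=None keeps the orientation; max_speed is the mean speed in mm/s. With threshold (N) it stops when the force on the tool has changed by that much, and returns True; else False.
- bot.move_j(angles): joint-space move.
- bot.grip(opening, effort=None): opening from 0.0 (shut) to 1.0 (fully open); effort is the grip in N (None keeps the last); returns when the fingers have stopped.
- bot.dwell(seconds).
- solve_ik(position, orientation): joint angles nearest the present ones, or None.
- bot.get_state(): the state.
- imaging.capture(name): name is "side" or "top" or "wrist"; returns the picture (384x512x3 uint8, blue, green, red); there is no depth.
- imaging.camera_model(name): a dict with "K" (3x3 intrinsics, pixels), "position" and "rotation" of the camera in the world. Camera axes: x right, y up, looking along -z (the intrinsics and any distortion apply to the point x, -y, -z); pixel columns grow to the right and rows downward; lengths in mm; the calibration is good to about 2 mm. A picture is of the moment at which its call begins: read the wrist's pose just before it. camera_model takes no time and is no camera call; for the wrist camera it gives the pose at the moment of the call.
A pose or a line that the arm cannot do raises bot.IKError and nothing moves.
- bot.sign_off(): hands the job in; it is judged then, once.
The state is a dict: "t": time; "qpos": joint angles; "joint_velocities": joint speeds; "effort": joint torques, N m; "tcp_pos": TCP position; "orientation": TCP orientation; "contact_force": force on the tool from outside, world axes, zero at the start; "wrist_torque": the same for the moment, N m; "opening": opening from 0.0 (shut) to 1.0 (fully open); "gripper_force": force on a finger pad.
Only numpy, scipy, OpenCV 4.12 (cv2) and the standard library are available. Lean on these libraries where they do the work, as an engineer would, in place of code of your own. Each camera call takes 0.05 s, during which the arm holds its last target. There are 200 camera calls.

## Task

The clamp over the black part was left partly wound: press its sunken red release button right down with the green stylus until the lever springs all the way home, then stand the stylus fully back in its wooden holder. Then pull the lever by its red handle towards the robot's side exactly four clicks, never a fifth, and finish still holding the handle there between the fingers: do not let go. Touch the button only with the stylus, and leave everything else on the bench where it is.

Things in the scene. Friction and masses are not known exactly. Their poses are not given: they have to be found in the camera images.
- clamp: Fixed blue ratchet clamp on a plywood board, bridging a black part (57 high, along its x). Origin on the table under the lever's pivot, z up. Its bridge runs along y from -125 to 80, 60 wide, top 105 high. A yellow square collar (36 x 36, rim 127 high) round the release hole stands at x 0, y -95. The board spans x -90 to 250, y -120 to 120
- pivot (a point): On the lever's upright hinge axis, 116 above the table. The lever, a steel bar with its top 120 above the table, runs from here to the red handle, 130 away; at joint value 0 it points 65 degrees anticlockwise from the clamp's +x. A return spring pulls it home with 2 to 4 N at the handle
- lever (a joint): Lever angle, rad: 0 home on its stop, grows anticlockwise from above (handle towards the clamp's -x, robot's side), to 1.3. Clicks at every 0.2 (first 0.2, fourth 0.8, fifth 1.0), 26 mm of handle travel each: the pull rises by about 3 N, then drops sharply as the pawl snaps over a tooth and nudges the lever on by 0.04, where it then stays if let go. Starts on the second click, about 0.44
- handle: Red upright revolving handle on the lever's end, a plain cylinder 22 dia x 45 tall, spins freely; origin at the centre of its underside, 120 above the table, 130 from the pivot axis
- handle_mid (a point): centre of the red handle, half-way up (142.5 above the table)
- release (a joint): Travel of the release button in m: 0 up, 0.008 fully down. Springs up by itself: 4 N to start, 9 N fully down. It dips with each click too. From 0.006 the pawl is clear of the teeth and the lever springs home by itself in about half a second; let up, the pawl engages again
- button_top (a point): Centre of the top face of the red release button, 16 dia, sunk in the yellow collar's round hole of 19 dia; with the button up it is 12 below the collar's rim, 115 above the table
- holder: Fixed light wooden block 60 x 60 x 70 tall, origin at the centre of its underside; round hole 15.5 dia in its top, 60 deep, chamfered 3, upright, central
- stylus: Straight stylus, 138 long, 60 g, stands tip down in the holder. Origin at the tip's end, z along it to the green end. Steel tip 8 dia over the first 25, green body 14 dia from there to the end. At rest in the holder the tip is 10 above the table and the top 68 stands above the block
- stylus_grip (a point): on the stylus axis, 100 from the tip's end: where to grip it
- bit_cup: open steel cup of driver bits, 64 dia x 75 tall; bystander; origin under its centre
- cutter: yellow snap-off cutter lying flat, 170 x 22 x 14; bystander; origin under its centre
- respirator: grey half-mask with two pink filters, about 80 x 130 x 75; bystander; origin under its centre
- drill: red and black cordless drill standing on its battery, 200 tall; bystander; origin under its centre
- file: hand file with wooden handle, 240 long, 18 high; bystander; origin under its centre
- spring_clamp: red spring clamp lying flat, 130 x 55 x 14; bystander; origin under its centre
- offcut: wood offcut 120 x 70 x 20; bystander; origin under its centre
Not all that is in view belongs to the job. Several things have the shape of the holder; the one meant has the colours described above.

How it is judged (in metres and radians):
On the way, in this order (a step that is already met when the one before it is completed fails the run):
1. the stylus holds the release button down and the lever is home (value of joint release above 0.0055 m and contact force between stylus and release above 1 N and value of joint lever below 0.06 rad), for 0.1 s.
2. the stylus stands fully in its holder, let go, the lever still home (horizontal distance between stylus and holder below 0.008 m and z of stylus in the frame of holder below 0.016 m and angle between stylus's own z axis and vertical below 0.15 rad and contact force between the fingers and stylus below 0.1 N and value of joint lever below 0.15 rad), for 0.2 s.
At the end, for the whole second after the job is handed in: the lever stands on the fourth click (0.785 to 0.98 rad), the fingers still hold its red handle (contact over 2 N), and the stylus stands in its holder (tip within 8 mm of the hole's axis and 16 mm of the table, tilted under 0.15 rad) (value of joint lever between 0.785 and 0.98 rad and contact force between the fingers and handle above 2 N and horizontal distance between stylus and holder below 0.008 m and z of stylus in the frame of holder below 0.016 m and angle between stylus's own z axis and vertical below 0.15 rad); the arm keeps its last pose, push and grip.
It fails at once if the lever goes to a fifth click (value of joint lever above 0.99 rad).
It fails at once if the button is touched by the fingers (contact force between the fingers and release above 0.5 N).
It fails at once if a bystander is moved more than 25 mm (distance of any of bit_cup, cutter, respirator, drill, file, spring_clamp, offcut from where it was at the start of the episode above 0.025 m).
It also fails if it takes over 67 s, if anything falls off the work surface, if the arm or the gripper's body presses on something with over 40 N, if the wrist force passes 120 N, or if a joint passes its speed limit or range.

## Working session

There is one attempt and no reset: what is moved stays moved. The work goes in short steps, each a Python script; the robot and the scene stay as the last script left them, time stands still between calls to the robot, and variables do not carry over. Pictures are saved under pics/ and viewed, at most 10 in all, crops included, and the job is handed in when it is done.

```bash
mkdir -p pics; ls
python3 - <<'E'
from bench import bot, solve_ik, imaging
import cv2, numpy as np
s=bot.get_state(); print(s['t'],s['tcp_pos'],s['orientation'],s['opening'])
for n in ("top","side","wrist"):
    im=imaging.capture(n); cv2.imwrite(f"pics/{n}0.png",im)
    m=imaging.camera_model(n); print(n,{k:np.round(v,4).tolist() if not isinstance(v,str) else v for k,v in m.items()})
E
```

```text
pics
0.0 [215.78929594 505.22090404 194.89455692] [-3.13990658e+00 -2.04494159e-04  2.73775857e+00] 0.9976618400790175
top {'K': [[371.9744, 0.0, 259.5263], [0.0, 371.9744, 188.8895], [0.0, 0.0, 1.0]], 'position': [385.1417, 6.9324, 1331.4033], 'rotation': [0.1298, -0.0077, -1.565]}
side {'K': [[394.3566, 0.0, 251.9246], [0.0, 394.3566, 191.5166], [0.0, 0.0, 1.0]], 'position': [283.1844, -897.6612, 717.334], 'rotation': [1.0188, -0.0175, -0.2727]}
wrist {'K': [[324.4192, 0.0, 257.9634], [0.0, 324.4192, 195.101], [0.0, 0.0, 1.0]], 'position': [146.7147, 534.7482, 372.8581], 'rotation': [-0.3009, 0.0003, 1.1664]}
```

View pics/top0.png

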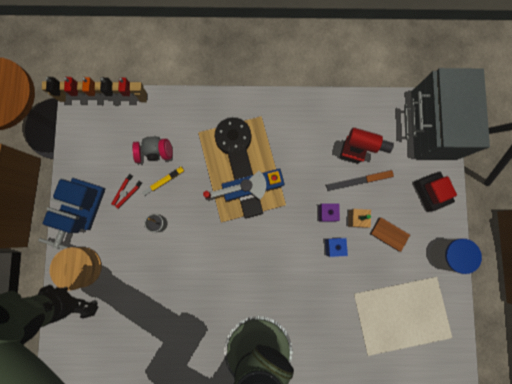

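View pics/side0.png

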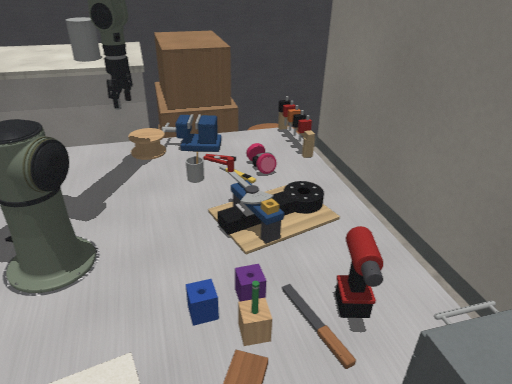

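Top: collar ~(274,178), red handle ~(207,195), holder with stylus ~(362,217). Enlarging the top view.

```bash
cat > h.py <<'E'
from bench import bot, solve_ik, imaging
import cv2, numpy as np
from scipy.spatial.transform import Rotation as R
def ray(m,u,v):
    K=np.array(m['K']); d=np.linalg.inv(K)@[u,v,1]; d=d*[1,-1,-1]
    return R.from_euler('xyz',m['rotation']).as_matrix()@d
def at_z(m,u,v,z):
    d=ray(m,u,v); p=np.array(m['position']); return p+d*(z-p[2])/d[2]
def proj(m,P):
    q=R.from_euler('xyz',m['rotation']).as_matrix().T@(np.array(P,float)-m['position']); q=q*[1,-1,-1]
    k=np.array(m['K'])@q; return k[:2]/k[2]
E
python3 - <<'E'
from h import *
im=cv2.imread('pics/top0.png'); c=im[110:260,195:395]
cv2.imwrite('pics/topc.png',cv2.resize(c,None,fx=4,fy=4,interpolation=cv2.INTER_CUBIC))
m=imaging.camera_model('top')
print(proj(m,[0,0,0]), at_z(m,274,178,127),at_z(m,207,195,165),at_z(m,362,217,70))
E
```

```text
[257.91050717 351.19974092] [578.77910238 -48.67684338 127.        ] [516.9443462  164.30222412 165.        ] [ 456.03425975 -350.14561336   70.        ]
```

View pics/topc.png

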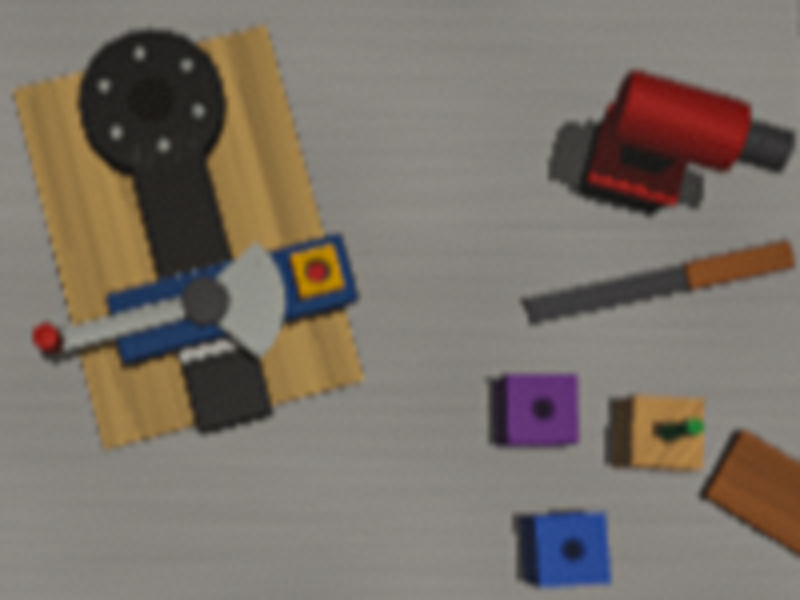

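Crop: button (318,270), pivot (205,300), handle top (46,337), stylus top (696,427), block-top centre (668,433) — now computing, and taking close looks on the way.

```bash
cat > look.py <<'E'
from h import *
m=imaging.camera_model('top')
f=lambda u,v,z: at_z(m,u/4+194.9,v/4+109.9,z)
for n,a in dict(collar=(318,270,115),pivot=(205,300,122),handle=(46,337,165),stytop=(696,427,148),block=(668,433,70)).items(): print(n,f(*a).round(1))
P=[216,505,320]; yaw=2.738
bot.movel(P,max_speed=250)
def shot(n):
    mm=imaging.camera_model('wrist'); im=imaging.capture('wrist'); cv2.imwrite(f'pics/{n}.png',im)
    np.save(f'pics/{n}.npy',np.concatenate([np.array(mm['position']),np.array(mm['rotation'])])); print(n,mm['position'],mm['rotation'])
    return mm
bot.move_ptp([540,40,320],[np.pi,0,yaw]); mm=shot('w1'); print(proj(mm,f(318,270,115)),proj(mm,f(46,337,165)))
b=f(668,433,70)
bot.move_ptp([b[0],b[1],260],[np.pi,0,yaw]); mm=shot('w2'); print(proj(mm,b))
print(bot.get_state()['t'],bot.get_state()['qpos'])
E
python3 look.py; python3 -c "
import cv2,numpy as np
a=[cv2.imread(f'pics/w{i}.png') for i in (1,2)]
cv2.imwrite('pics/w12.png',cv2.resize(np.vstack(a),None,fx=.78,fy=.78,interpolation=cv2.INTER_AREA))"
```

```text
collar [582.7 -50.6 115. ]
pivot [556.   42.5 122. ]
handle [519.6 166.3 165. ]
stytop [ 452.9 -350.1  148. ]
block [ 452.1 -349.7   70. ]
w1 [470.58317052  69.91919719 497.77221804] [-0.30088145 -0.00122254  1.16797768]
[204.691549   219.01386814] [366.8499129  102.23629185]
w2 [ 383.40179031 -319.7601591   438.01419652] [-0.30148429 -0.00126093  1.16807463]
[257.04311796 162.37586067]
4.4417 [-7.85465864e-01  3.34304330e-01 -1.53517425e-02  1.22071310e+00
  3.30473412e-04 -3.83660342e-01]
```

View pics/w12.png

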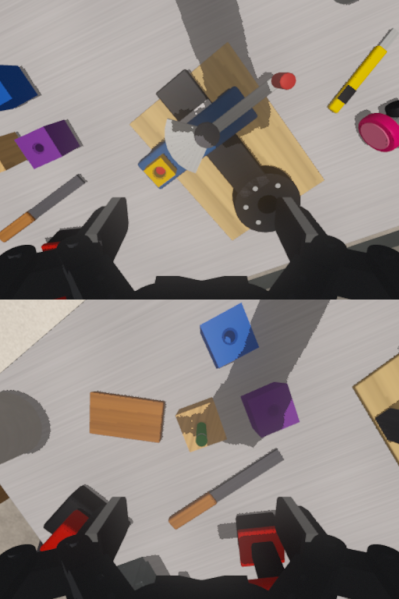

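w1 shows the clamp (button ~(160,172), handle ~(285,80)); w2 shows the holder with stylus (~(200,430)). Refining by enlarged crops.

Run:
```python
from h import *
a=cv2.imread('pics/w1.png')[80:250,170:390]; b=cv2.imread('pics/w2.png')[110:210,200:300]
a=cv2.resize(a,(660,510),interpolation=cv2.INTER_CUBIC)[:,:]
cv2.imwrite('pics/c2.png',cv2.resize(b,(600,600),interpolation=cv2.INTER_CUBIC))
for n,box in (('w1',(80,250,170,390)),('w2',(110,215,200,300))):
    im=cv2.imread(f'pics/{n}.png'); h=cv2.cvtColor(im,cv2.COLOR_BGR2HSV)
    for c,(lo,hi) in dict(red=((0,150,70),(8,255,255)),red2=((172,150,70),(180,255,255)),yel=((18,170,100),(32,255,255)),green=((45,90,30),(85,255,255))).items():
        k=cv2.inRange(h,lo,hi); k2=k*0; y0,y1,x0,x1=box; k2[y0:y1,x0:x1]=k[y0:y1,x0:x1]
        nn,l,st,ce=cv2.connectedComponentsWithStats(k2)
        for i in range(1,nn):
            if st[i,4]>15: print(n,c,st[i],ce[i].round(1))
```

```text
w1 red [358  93  21  22 331] [368.1 103.6]
w1 red [200 214  12  10  87] [205.1 218.6]
w1 yel [185 202  40  37 624] [204.1 220.3]
```

View pics/c2.png

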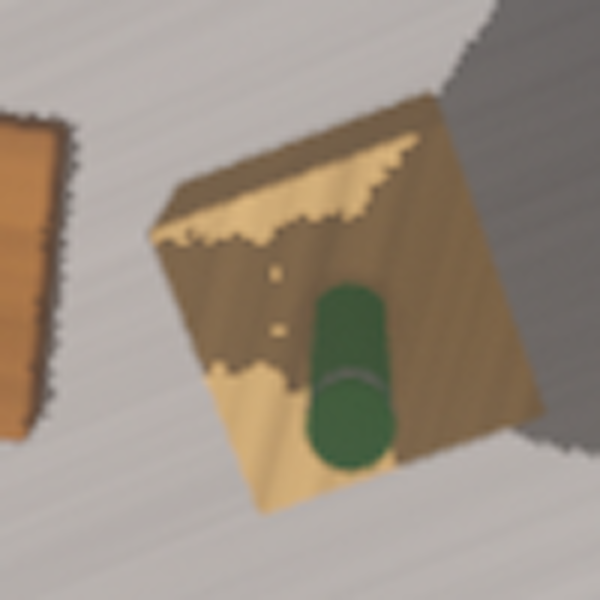

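Crop: stylus top circle centre (350,426), block top-face corners (155,237),(265,513),(543,410),(435,133).

Run:
```python
from h import *
def M(n):
    d=np.load(f'pics/{n}.npy'); return dict(imaging.camera_model('wrist'),position=d[:3],rotation=d[3:])
m=M('w2')
print('sty',at_z(m,258.2,180.9,148),'blk',at_z(m,258.1,163.9,70))
m=M('w1')
print('btn',at_z(m,205.1,218.6,115),'collar',at_z(m,204.1,220.3,122))
print('handle',at_z(m,368.1,103.6,148))
# triangulation w1/top for button, w2/top for stylus, check z
t=imaging.camera_model('top')
def tri(m1,p1,m2,p2):
    d1,d2=ray(m1,*p1),ray(m2,*p2);o1,o2=np.array(m1['position']),np.array(m2['position'])
    s=np.linalg.lstsq(np.c_[d1,-d2],o2-o1,rcond=None)[0]; return o1+s[0]*d1,o2+s[1]*d2
print(tri(m,(205.1,218.6),t,(318/4+194.9,270/4+109.9)))
print(tri(M('w2'),(258.2,180.9),t,(696/4+194.9,427/4+109.9)))
```

```text
sty [ 453.96308332 -349.18457521  148.        ] blk [ 454.25521288 -349.26837066   70.        ]
btn [582.42736955 -49.83552724 115.        ] collar [581.9329319  -49.77538196 122.        ]
handle [523.94910933 171.9638054  148.        ]
(array([583.1979969 , -50.66065957, 112.36262818]), array([583.15895182, -50.67973495, 112.35718735]))
(array([ 452.70329967, -348.65923905,  153.17784081]), array([ 452.60511435, -348.56802193,  153.14469728]))
```

```bash
cat > a.py <<'E'
from h import *
S=[453.8,-349.2]; B=[582.5,-50.2]; o=[np.pi,0,2.738]
def st(n): s=bot.get_state(); print(n,round(s['t'],2),s['tcp_pos'].round(1),np.round(s['orientation'],3),np.round(s['contact_force'],1),round(s['opening'],3),np.round(s['gripper_force'],1))
bot.movel([*S,165],o,max_speed=120)
bot.movel([*S,91],max_speed=80); st('at')
bot.grip(0.0,60); st('grip')
bot.movel([*S,170],max_speed=100); st('lift')
bot.movel([*S,245],max_speed=150)
bot.movel([*B,245],max_speed=200)
bot.dwell(0.2); st('over')
mm=imaging.camera_model('wrist'); im=imaging.capture('wrist'); cv2.imwrite('pics/w3.png',im)
cv2.imwrite('pics/w3s.png',np.hstack([im,cv2.resize(imaging.capture('side')[150:290,180:340],(439,384),interpolation=cv2.INTER_CUBIC)])[:,150:])
E
python3 a.py
```

```text
at 6.46 [ 454.2 -349.6   91.5] [-3.141e+00  1.000e-03  2.738e+00] [0.5 0.3 0.3] 0.999 0.0
grip 7.12 [ 454.  -349.4   91.3] [-3.141  0.     2.738] [0.5 0.6 2.3] 0.138 58.5
lift 8.07 [ 453.4 -348.8  169.3] [ 3.141e+00 -1.000e-03  2.738e+00] [-0.1 -0.3 -0.7] 0.139 58.5
over 10.69 [582.4 -50.8 245.1] [-3.142  0.     2.737] [ 0.5  0.2 -0.1] 0.137 58.5
```

View pics/w3s.png

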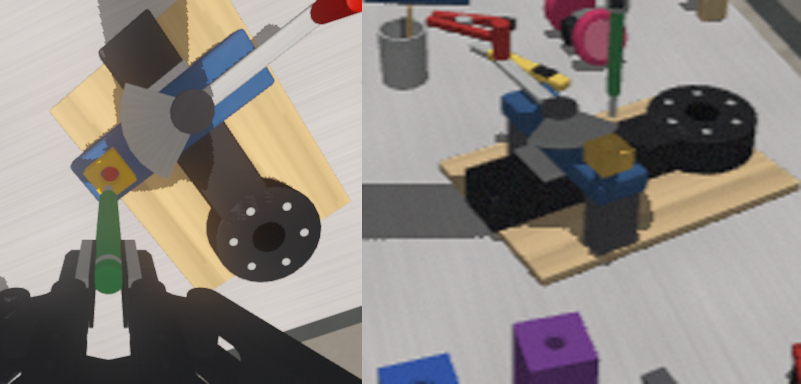

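Stylus held upright, tip (≈(108,190) left half) above the button, as predicted. Pressing.

```bash
cat > b.py <<'E'
from h import *
from a2 import st,B
bot.movel([*B,208],max_speed=100)
r=bot.movel([*B,193],max_speed=30,threshold=4); st(f'touch {r}')
r=bot.movel([*B,185],max_speed=20,threshold=14); st(f'press {r}')
bot.dwell(0.8); st('held')
im=imaging.capture('top'); cv2.imwrite('pics/t4.png',cv2.resize(im[110:260,195:395],None,fx=3,fy=3,interpolation=cv2.INTER_CUBIC))
m=imaging.camera_model('wrist'); im=imaging.capture('wrist'); cv2.imwrite('pics/w4.png',im); np.save('pics/w4.npy',np.concatenate([m['position'],m['rotation']]))
E
sed -n '1,3p' a.py > a2.py; python3 b.py
python3 -c "
import cv2,numpy as np
a=cv2.imread('pics/w4.png');b=cv2.imread('pics/t4.png')[:384,:288]
cv2.imwrite('pics/v4.png',np.hstack([a,b]))"
```

```text
touch True 11.9 [582.4 -50.2 192.8] [-3.142  0.     2.738] [0. 1. 5.] 0.137 59.1
press True 12.29 [584.7 -50.7 188.1] [3.141 0.004 2.738] [-1.4 -0.3  9.1] 0.137 59.5
held 13.09 [584.4 -50.7 188.1] [3.141 0.004 2.738] [-0.1 -0.9  7.2] 0.135 59.6
```

View pics/v4.png

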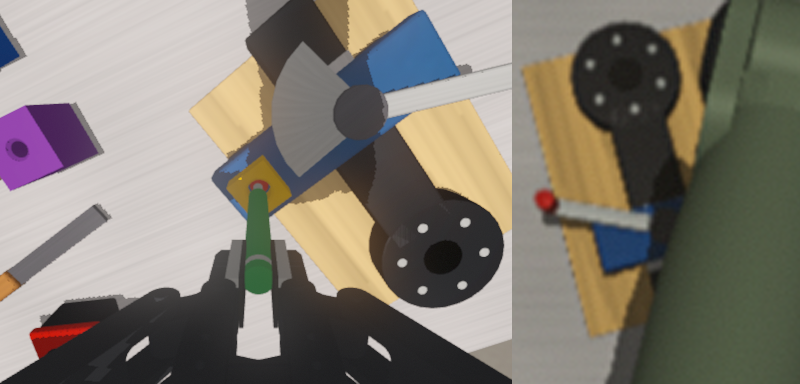

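Lever has swung to home-looking (handle at (33,200) in the top crop); pressing a bit further for certainty and computing the angle.

Run:
```python
from h import *
from a2 import st,B
r=bot.movel([*B,183],max_speed=15,threshold=12); st(f'press {r}')
bot.dwell(0.5); st('held')
m=imaging.camera_model('top'); im=imaging.capture('top')[110:260,195:395]
h=cv2.cvtColor(im,cv2.COLOR_BGR2HSV); k=cv2.inRange(h,(0,150,60),(8,255,255))
n,l,s,c=cv2.connectedComponentsWithStats(k)
old=at_z(m,206.4,194.1,165)
for i in range(1,n):
    if s[i,4]>8:
        q=at_z(m,*(c[i]+[195,110]),163); print(s[i],c[i]+[195,110],q)
```

```text
press True 13.45 [585.3 -51.1 188.1] [3.141 0.009 2.738] [-1.1 -1.2  8.4] 0.138 59.6
held 13.95 [585.  -51.  187.9] [3.141 0.008 2.738] [-1.1 -0.5  8.1] 0.141 59.6
[147  18  41  33 744] [361.66935484 143.54569892] [ 687.49305486 -329.84852852  163.        ]
[ 8 64  7  6 34] [206.  176.5] [576.30841745 169.16724111 163.        ]
```

Handle now at (576,169): 57 mm chord from before = 0.44 rad, so home; button at its stop (tip 107). Return the stylus.

```bash
cat > c.py <<'E'
from h import *
from a2 import st,B,S
bot.movel([*B,245],[np.pi,0,2.738],max_speed=100); st('up')
bot.movel([*S,245],max_speed=200)
bot.movel([*S,172],max_speed=120); bot.dwell(0.2); st('above')
im=imaging.capture('wrist'); cv2.imwrite('pics/w5.png',im)
im2=imaging.capture('side')[220:350,200:300]
cv2.imwrite('pics/v5.png',np.hstack([im,cv2.resize(im2,(295,384),interpolation=cv2.INTER_CUBIC)])[:,50:])
E
python3 c.py
```

```text
up 14.73 [582.  -50.1 244. ] [-3.141e+00 -1.000e-03  2.738e+00] [ 0.4  1.1 -0.1] 0.14 58.7
above 17.47 [ 454.3 -349.7  172.9] [-3.141e+00  2.000e-03  2.738e+00] [-0.2 -0.6 -0.2] 0.136 58.7
```

View pics/v5.png

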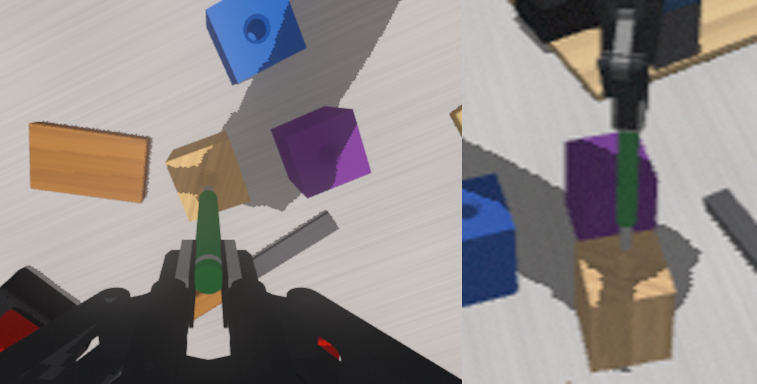

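The stylus hangs upright over the wooden block, tip at (207,190) over the hole. Insert.

Run:
```python
from h import *
from a2 import st,B,S
r=bot.movel([*S,135],max_speed=60,threshold=10); st(f'mid {r}')
r=bot.movel([*S,90.5],max_speed=50,threshold=10); st(f'in {r}')
```

```text
mid False 18.33 [ 453.9 -349.3  135. ] [-3.142  0.     2.738] [ 0.6 -0.4  0.3] 0.138 58.7
in True 19.18 [ 453.7 -349.1   91.2] [ 3.141 -0.     2.738] [-0.   0.5  4.6] 0.135 59.2
```

Run:
```python
from h import *
from a2 import st,B,S
bot.grip(1.0); bot.dwell(0.3); st('open')
bot.movel([*S,240],max_speed=150)
v=cv2.resize(imaging.capture('side')[220:350,200:300],(295,384),interpolation=cv2.INTER_CUBIC)
H=[575.9,169.3]
bot.move_ptp([*H,260],[np.pi,0,1.417]); bot.dwell(0.2); st('over')
m=imaging.camera_model('wrist'); im=imaging.capture('wrist'); t=imaging.capture('top')
cv2.imwrite('pics/v6.png',np.hstack([im,v])[:,50:])
h=cv2.cvtColor(im,cv2.COLOR_BGR2HSV); k=cv2.inRange(h,(0,150,60),(8,255,255))
n,l,s,c=cv2.connectedComponentsWithStats(k)
print('exp',proj(m,[*H,142.5]))
for i in range(1,n):
    if s[i,4]>60: print(s[i],c[i],at_z(m,*c[i],148))
```

```text
open 20.18 [ 452.9 -348.3   90.4] [ 3.141e+00 -3.000e-03  2.738e+00] [ 1.4 -0.2  0.4] 0.998 0.0
over 23.54 [576.1 168.6 260. ] [-3.142  0.     1.416] [-0.7 -0.4 -0.7] 1.003 0.0
exp [257.12646227 177.96485078]
[249 162  23  30 542] [260.0498155  176.98523985] [578.92757734 171.17099033 148.        ]
```

View pics/v6.png

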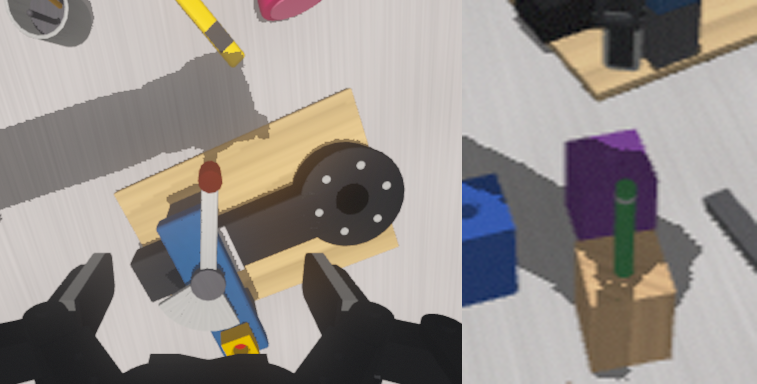

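Lever home, stylus seated upright. Grip the handle and pull along the arc.

```bash
cat > d.py <<'E'
from h import *
from a2 import st
P=np.array([556.2,41.2]); a0=np.radians(81.2)
def ang(): 
    d=bot.get_state()['tcp_pos'][:2]-P; return np.arctan2(d[1],d[0])-a0, np.hypot(*d)
def go(th,v=50,lead=0):
    a=a0+th; bot.movel([*(P+130*np.array([np.cos(a),np.sin(a)])),127],[np.pi,0,a],max_speed=v)
    f=bot.get_state()['contact_force'][:2]; print(round(th,2),np.round(ang(),3),'ftan',round(float(f@[-np.sin(a),np.cos(a)]),1),np.round(f,1))
E
python3 - <<'E'
from d import *
go_xy=[576.5,169.6]
bot.movel([*go_xy,180],max_speed=120); bot.movel([*go_xy,127],max_speed=70); st('down')
bot.grip(0.0,50); st('grip'); print(ang())
for th in np.arange(0.1,0.71,0.1): go(th)
st('end')
im=imaging.capture('top'); m=imaging.camera_model('top')
cv2.imwrite('pics/v7.png',np.hstack([cv2.resize(im[110:260,195:295],None,fx=2.56,fy=2.56,interpolation=cv2.INTER_CUBIC),imaging.capture('wrist')]))
E
```

```text
down 25.37 [576.9 169.6 127.4] [ 3.141 -0.     1.417] [-0.8  0.1  0.2] 0.998 0.0
grip 26.04 [577.5 169.5 127.6] [ 3.14  -0.     1.417] [ 1.8 -0.9  2.7] 0.199 48.8
(np.float64(-0.010836063075321478), np.float64(130.08696513850944))
0.1 [9.30000e-02 1.30123e+02] ftan -3.7 [ 3.7 -0.8]
0.2 [  0.206 130.152] ftan 2.3 [-2.3 -0.2]
0.3 [  0.292 130.102] ftan -3.2 [3.1 1.1]
0.4 [  0.405 130.082] ftan 1.8 [-1.6 -1. ]
0.5 [  0.491 130.023] ftan -4.2 [4.2 0.9]
0.6 [  0.605 129.991] ftan 1.5 [-1.4 -0.7]
0.7 [  0.691 129.921] ftan -3.8 [3.4 1.6]
end 28.91 [489.7 152.8 127.5] [ 3.139 -0.     2.117] [3.4 1.6 6. ] 0.195 49.6
```

View pics/v7.png

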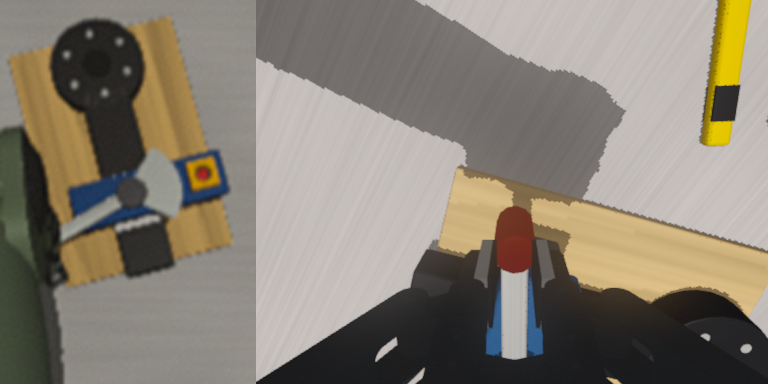

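Handle still held, three clicks felt exactly where expected; go on to the fourth.

Run:
```python
from d import *
go(0.8,40); go(0.87,30); bot.dwell(0.5); st('end'); print(ang())
p=imaging.capture('top'); m=imaging.camera_model('top')
print(at_z(m,*[0,0],0)[:1])
bot.dwell(0.2)
s=bot.get_state(); print(s['gripper_force'],s['t'])
if 0.81<ang()[0]<0.93 and s['gripper_force']>10: print(bot.sign_off())
```

```text
0.8 [  0.804 129.791] ftan 1.0 [ 0.4 -2.2]
0.87 [  0.863 129.737] ftan -3.8 [3.6 1.6]
end 30.43 [471.8 139.7 127.4] [3.14  0.    2.287] [3.7 0.8 7.6] 0.194 49.8
(np.float64(0.862010024667218), np.float64(129.75483574959563))
[1284.51263526]
49.848108887672424 30.6833
the job is handed in; nothing more can be done
None
```

The job is handed in at about 31 s: I pressed the button with the stylus until the lever went home, stood the stylus back in its holder, then pulled the lever four clicks to about 0.86 rad, with the handle still held at about 50 N.

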